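# Tip the hand-wrap carton over into its taped bay

### The arm

A 6-joint arm with a two-finger parallel gripper is mounted at the origin on the work surface. World frame = base frame: x ahead of the robot, y to its left, z up, the work surface at z = 0. Lengths are in m, angles in rad, forces in N, time in s.
With the tool pointing down it reaches from about 0.3 to 0.85 m from the base axis. Payload 5.4 kg.
Tool frame: the origin (TCP) lies midway between the tips of the shut fingers; the grasp point (between the pads) lies 19 mm behind it (bot.grip_depth is the distance from the TCP to the grasp point, in m); z points along the fingers, y is the line along which they close (so a half turn about z gives the same grasp; the last joint's range is limited). The gripper opens to 85 mm and grips with 20 to 120 N. Pads are 22 mm wide; open, the fingers measure 114 mm over their backs; the gripper's body (76 mm by 85 mm) begins 54 mm behind the grasp point. The pads swing forward as they close: fully open they stand 13 mm farther back than shut.
Start: joints at [-1.533, 0.158, 1.597, -0, 1.386, -0.21], TCP at [0.141, -0.557, 0.231] pointing down, gripper open.
Joint ranges: [-2.91, 2.91], [-0.94, 2.29], [0.18, 2.7], [-1.29, 4.43], [0.17, 2.64], [-3, 3]. Speed limits (rad/s): [2.57, 2.57, 3.14, 3.14, 3.14, 3.14].

### API

Orientations are given as a rotation vector (axis times angle).
In Python, from rig import bot gives the robot as it stands.
- The arm moves only by the shell command python3 -m handwheel 'ROWS' [FORCE]. ROWS is a JSON object of lists of equal length, an entry for each row: "dp": the shift along the tool's x, y, z in mm, a list of three; "turn": the turn, a rotation vector about the tool's x, y, z in degrees, a list of three; "fingers": the closure, from 0 (fully open) to 1 (shut). In form: {"dp": [[x, y, z], ...], "turn": [[ax, ay, az], ...], "fingers": [fingers, ...]}. A call has exactly 10 rows; each row shifts and turns the commanded pose from where the row before left it, along the tool's axes as they then stand; what a row does not reach is not made up. A row lasts 1/12 s, in which the tool goes at most 41.7 mm and 7.16 degrees, less where a joint would pass 70% of its speed; a pose out of reach is approached as far as the arm can. A call is refused whole if a number of a shift passes 41.7 or a number of a turn 7.16, either way. A call with a gripper value outside its range is refused whole. The fingers move at their own pace and stop on an object; FORCE is the grip in N (left out, the last holds). Time passes only in rows, so rows that do not move let the fingers close, or fill a call up. It gives the time, the measured TCP pose, the force, the opening and the grip force at its end, in the units of the state.
- bot.read_state(): the state, without advancing time (a new reading comes with each control period).
- bot.camera(name): name is "side" or "top" or "wrist"; returns a dict with "color" (400x640x3 uint8, red, green, blue), "fx", "fy", "cx", "cy" (pixels), "extrinsics" (4x4, takes a point from camera to world coordinates). Camera axes: x right, y up, looking along -z (the intrinsics and any distortion apply to the point x, -y, -z); pixel columns grow to the right and rows downward; lengths in m; the calibration is good to about 2 mm. A picture is of the moment at which its call begins. There is no depth.
- bot.finish_job(): hands the job in; it is judged then, once.
Trained networks look in a picture, given as the dict that the camera call returned (one of the last four; its "shot" number tells which), for a name from the list of things; names that differ only in an ending like _2 or _b are one class to them, and where a whole thing is asked for, a point or a joint stands for the part that bears it (a point fixed in the world has none). Each returns a list of dicts, best first, with "confidence" (0 to 1); they miss things now and then, are a little off and sometimes report something else, mostly with a low value. They report only what shows in the picture. A call takes as long as a camera call. They do not tell look-alikes from the thing itself.
- bot.find_in(picture, query): "rect" ([left, top, width, height] in pixels, round what is visible of it).
The state is a dict: "time_s": time; "joints": joint angles; "joint_velocities": joint speeds; "effort": joint torques, N m; "tcp_pos": TCP position; "eef_rot": TCP orientation; "wrist_force": force on the tool from outside, world axes, zero at the start; "ft_torque": the same for the moment, N m; "grip_width": opening from 0.0 (shut) to 1.0 (fully open); "grasp_force": force on a finger pad.
Only numpy, scipy, OpenCV 4.12 (cv2) and the standard library are available. Lean on these libraries where they do the work, as an engineer would, in place of code of your own. Each camera call takes 0.05 s, during which the arm holds its last target. There are 200 camera calls.

### The job

The taller of the two standing cartons, the one with hand wraps, belongs lying down in the taped bay on the bench, lid face up, ready to be opened. Without picking it up, push it along the bench, still standing, until its leading bottom edge is over the near strip of tape, and then push it over so that it ends lying flat inside the taped outline (lying on the tape is fine, sticking out past it is not). Leave everything else where it stands.

Things in the scene. Friction and masses are not known exactly. Their poses are not given: they have to be found in the camera images.
- bay: the bay: a rectangle of 20 mm wide black tape flat on the bench, fixed. Origin at its centre. x is its long axis and points the way the carton is to fall, away from the carton; z up. Outer tape edges at x = +/-117.5, y = +/-85 mm, inner edges at x = +/-97.5, y = +/-65 mm. Turned so that the fall is roughly to the robot's left (world +y, up to 26 degrees off)
- carton_center (a point): centre of the tall cardboard carton, 165 mm tall, 100 wide, 60 deep, 0.28 to 0.46 kg, loose, standing on its 100 x 60 mm end. Axes as it stands: x (60 mm) forward to the bay, y (100 mm) left, z up. The back face (-x) is the lid face, with flap seams, a thumb notch and a paper seal: it is to end on top, so the carton falls forward about its front bottom edge
- foot_left (a point): front bottom left corner of the carton (30, 50, -82.5 mm from its centre in its axes), on the bench while it stands. The front starts 35 to 90 mm short of the bay's near outer tape edge (bay x = -117.5 mm), the carton's centre within 15 mm of the bay's long axis, turned up to 12 degrees from square with it
- foot_right (a point): front bottom right corner of the carton (30, -50, -82.5 mm from its centre), on the bench while it stands. Friction on the bench is about 0.6 (0.45 to 0.75): pushed at the back within 30 mm of the bench the carton slides standing
- top_left (a point): front top left corner of the carton (30, 50, 82.5 mm from its centre). Pushed at the back near its top the carton tips about its front bottom edge; leaned about 20 degrees it passes its balance and falls by itself
- top_right (a point): front top right corner of the carton (30, -50, 82.5 mm from its centre). The carton is so tall that the body of a gripper pointing straight down would meet it before the fingertips do when they are near the bench; fingers leaned forward about 40 degrees reach its foot first
- small_carton: smaller cardboard carton standing beside the bay, 115 mm tall, 70 x 45 mm, loose; origin at the centre of its underside. Leave it
- jar: round jar with a white lid, 64 mm in diameter, 55 mm tall, standing beside the bay, loose; origin at the centre of its underside. Leave it
- tape_roll: roll of white athletic tape lying flat beside the bay, 90 mm in diameter, 38 mm tall, loose; origin at the centre of its underside. Leave it
- mug: white mug, 82 mm in diameter and 95 mm tall, standing on the white turntable (296 mm in diameter, 36 mm high at its rim) to the left of the bay; origin at the centre of its underside. Leave it
- guard_case: green mouthguard case, 66 x 86 x 27 mm, on the turntable; origin at the centre of its underside. Leave it
- grip_ring: chrome grip ring, 74 mm in diameter, 12 mm thick, lying on the turntable; origin at the centre of its underside. Leave it
- carabiner: aluminium carabiner, 102 x 61 mm, 10 mm thick, lying on the turntable; origin at the centre of its underside. Leave it
There are look-alikes about, which are no part of the job. What is shaped like the part that bears carton_center but black is not meant.

How it is judged:
On the way:
1. the carton stands upright with both front bottom corners over or past the near strip of tape (angle between carton_center's own z axis and vertical below 0.1 rad and x of each of foot_left, foot_right in the frame of bay above -0.1175 m), for 0.2 s.
At the end, for the whole second after the job is handed in: The carton lies flat and at rest on the bench on its front face, lid face up (within 0.1 rad), with the four corners of that face all within the outer edges of the tape (235 x 170 mm outside), and every other loose thing is within 20 mm of where it stood (angle between carton_center's own x axis and vertical above 3.04 rad and x of foot_left in the frame of bay between -0.1175 and 0.1175 m and y of foot_left in the frame of bay between -0.085 and 0.085 m and x of foot_right in the frame of bay between -0.1175 and 0.1175 m and y of foot_right in the frame of bay between -0.085 and 0.085 m and x of top_left in the frame of bay between -0.1175 and 0.1175 m and y of top_left in the frame of bay between -0.085 and 0.085 m and x of top_right in the frame of bay between -0.1175 and 0.1175 m and y of top_right in the frame of bay between -0.085 and 0.085 m and linear speed of carton below 0.02 m/s and height (world z) of each of foot_left, foot_right, top_left, top_right below 0.01 m and distance of each of small_carton, jar, tape_roll, mug, guard_case, grip_ring, carabiner from where it was at the start of the episode below 0.02 m); the robot touches nothing.
It fails at once if the carton is lifted off the bench (a front bottom corner more than 25 mm up, or its centre above 105 mm), or tipped over backwards (height (world z) of any of foot_left, foot_right above 0.025 m or height (world z) of carton_center above 0.105 m).
It fails at once if another thing is moved more than 20 mm (distance of any of small_carton, jar, tape_roll, mug, guard_case, grip_ring, carabiner from where it was at the start of the episode above 0.02 m).
It fails at once if the small carton, the jar or the mug is tipped (angle between any of small_carton, jar, mug's own z axis and vertical above 0.5 rad).
It also fails if it takes over 40 s, if anything falls off the work surface, if the arm or the gripper's body presses on something with over 40 N, if the wrist force passes 120 N, or if a joint passes its speed limit or range.

## Working session

There is one attempt and no reset: what is moved stays moved. The work goes in short steps, Python scripts to look and compute and a shell command to move; the robot and the scene stay as the last step left them, time stands still between calls to the robot, and variables do not carry over. Pictures are saved under pics/ and viewed, at most 10 in all, crops included, and the job is handed in when it is done.

```bash
mkdir -p pics; ls
python3 - <<'E'
from rig import bot
import cv2,numpy as np
s=bot.read_state(); print(s['tcp_pos'],s['eef_rot'],s['time_s'])
ims=[]
for n in ['top','side']:
    p=bot.camera(n); cv2.imwrite(f'pics/{n}0.png',p['color'][:,:,::-1])
    print(n,{k:v for k,v in p.items() if k!='color'})
    for q in ['carton_center','bay','small_carton','jar','tape_roll']:
        print(q,[(np.round(d['rect']).tolist(),round(d['confidence'],2)) for d in bot.find_in(p,q)[:3]])
E
```

```text
pics
[ 0.14097732 -0.55683122  0.23031759] [-3.11563889e+00 -3.87998430e-01 -2.73870077e-04] 0.0
top {'fx': 415.3061518915069, 'fy': 415.3061518915069, 'cx': 317.2744247974093, 'cy': 197.52122542647413, 'extrinsics': array([[ 0.01282798,  0.99814792, -0.0594658 ,  0.50851028],
       [-0.99983468,  0.01203778, -0.01362748,  0.15060309],
       [-0.01288641,  0.05963078,  0.99813732,  1.29175001],
       [ 0.        ,  0.        ,  0.        ,  1.        ]]), 'shot': 1}
carton_center [([437.0, 237.0, 52.0, 43.0], 0.95), ([431.0, 185.0, 42.0, 41.0], 0.72), ([436.0, 134.0, 44.0, 45.0], 0.72)]
bay [([331.0, 180.0, 77.0, 54.0], 0.57)]
small_carton [([382.0, 136.0, 24.0, 30.0], 0.97)]
jar [([330.0, 144.0, 20.0, 22.0], 0.58)]
tape_roll [([358.0, 243.0, 27.0, 30.0], 0.56)]
side {'fx': 379.6894264545153, 'fy': 379.6894264545153, 'cx': 319.2796484674392, 'cy': 192.52658660353774, 'extrinsics': array([[-0.999212  ,  0.01793348, -0.03540868,  0.56295388],
       [-0.03622683, -0.77656894,  0.6289899 ,  0.77469706],
       [-0.0162173 ,  0.629777  ,  0.77660667,  0.85747614],
       [ 0.        ,  0.        ,  0.        ,  1.        ]]), 'shot': 2}
carton_center [([363.0, 66.0, 43.0, 57.0], 0.81), ([317.0, 73.0, 36.0, 58.0], 0.57), ([271.0, 75.0, 36.0, 50.0], 0.57)]
bay [([302.0, 147.0, 61.0, 57.0], 0.8)]
small_carton [([268.0, 124.0, 27.0, 39.0], 0.71)]
jar [([264.0, 176.0, 25.0, 29.0], 0.87), ([317.0, 75.0, 33.0, 58.0], 0.23)]
tape_roll [([371.0, 156.0, 32.0, 28.0], 0.56)]
```

Run:
```python
import cv2
a=cv2.imread('pics/top0.png')[110:300,300:510]; b=cv2.imread('pics/side0.png')[50:230,230:440]
cv2.imwrite('pics/a.png',cv2.resize(a,None,fx=3.15,fy=3.15,interpolation=2)) ;cv2.imwrite('pics/b.png',cv2.resize(b,None,fx=3.3,fy=3.3,interpolation=2))
```

```text
(no output)
```

View pics/a.png

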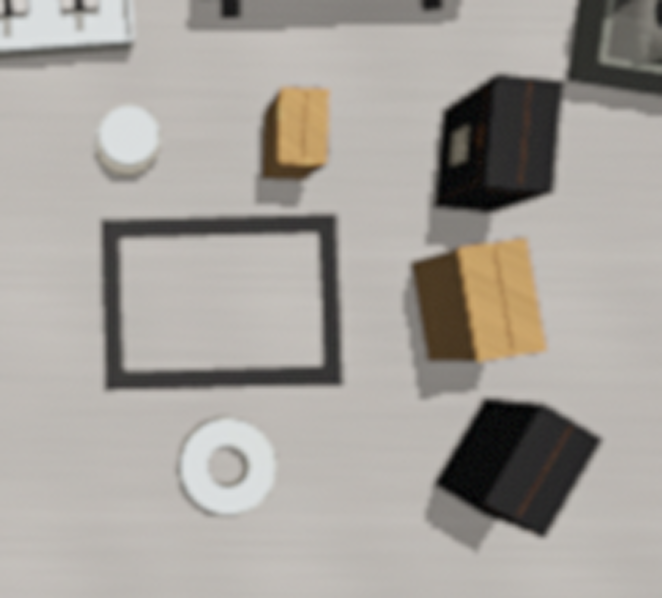

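View pics/b.png

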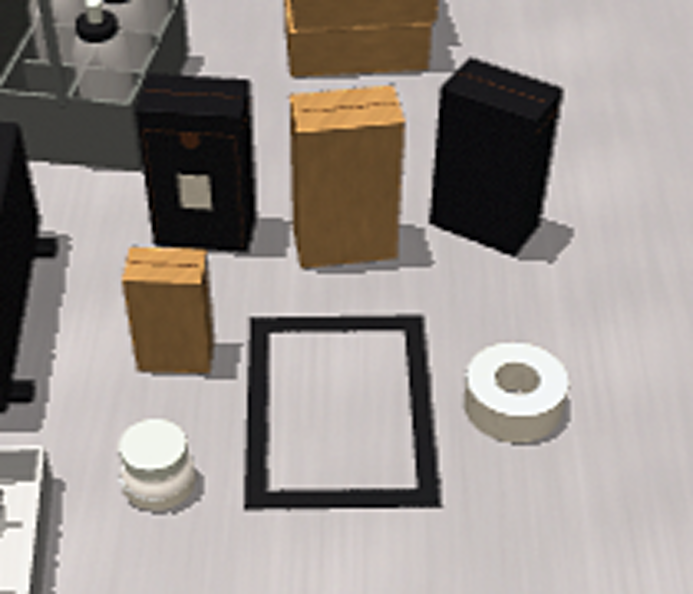

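```bash
cat > h.py <<'E'
import numpy as np
from scipy.optimize import least_squares
def ray(p,uv):
    uv=np.atleast_2d(uv).astype(float);E=p['extrinsics']
    d=np.c_[(uv[:,0]-p['cx'])/p['fx'],-(uv[:,1]-p['cy'])/p['fy'],-np.ones(len(uv))]@E[:3,:3].T
    return E[:3,3],d
def back(p,uv,z):
    o,d=ray(p,uv); return o+d*((z-o[2])/d[:,2])[:,None]
def proj(p,X):
    E=p['extrinsics']; c=(np.atleast_2d(X)-E[:3,3])@E[:3,:3]
    return np.c_[p['cx']-p['fx']*c[:,0]/c[:,2],p['cy']+p['fy']*c[:,1]/c[:,2]]
def fit(L,obs,x0):  # L local pts, obs list of (pic, idx, uv)
    def T(q): c,s=np.cos(q[2]),np.sin(q[2]); return L@np.array([[c,s,0],[-s,c,0],[0,0,1]])+[q[0],q[1],0]
    r=least_squares(lambda q:np.concatenate([(proj(p,T(q)[i])-uv).ravel() for p,i,uv in obs]),x0)
    return r.x,np.sqrt(np.mean(r.fun**2)),T(r.x)
BAY=np.array([[-.1175,.085,0],[-.1175,-.085,0],[.1175,-.085,0],[.1175,.085,0]])
# carton, origin at foot centre: 0-3 top FL FR BR BL, 4-7 bottom
CAR=np.array([[x,y,z] for z in(.165,0) for x,y in((.03,.05),(.03,-.05),(-.03,-.05),(-.03,.05))])
E
cat > m1.py <<'E'
from h import *; from rig import bot
P=bot.camera('top');S=bot.camera('side')
t=lambda a:(np.array(a,float)+.5)/3.15-.5+[300,110]
s=lambda a:(np.array(a,float)+.5)/3.3-.5+[230,50]
b,e,B=fit(BAY,[(P,[0,1,2,3],t([(342,383),(337,215),(102,221),(107,388)])),(S,[0,1,2,3],s([(424,316),(250,317),(245,508),(441,507)]))],[.5,.1,1.5])
print('bay',b,e)
c,e,C=fit(CAR,[(P,[0,1,2,3,4,5],t([(476,361),(458,248),(525,238),(546,350),(428,358),(412,264)])),(S,[0,1,2,3,4,5],s([(404,118),(297,133),(290,97),(397,86),(399,259),(302,269)]))],[.5,-.1,1.5])
print('carton',c,e)
cb,sb=np.cos(b[2]),np.sin(b[2]);R=np.array([[cb,sb],[-sb,cb]])
print('carton in bay',R@(c[:2]-b[:2])*1e3,np.degrees(c[2]-b[2]),'feet',(C[[4,5],:2]-b[:2])@R.T*1e3)
print('black tops',back(P,t([(498,75),(562,84),(553,192),(490,208),(485,400),(600,438),(545,535),(542,405)]),.165))
print('black side feet',back(S,s([(152,245),(247,250),(517,254),(430,222)]),0))
E
python3 m1.py
```

```text
bay [0.56379561 0.00297404 1.60614038] 0.5503001698584856
carton [ 0.56158728 -0.21877765  1.73881318] 0.7230416340589624
carton in bay [-221.53516662   10.04292013] 7.601591775066398 feet [[-198.41300705   63.57203124]
 [-185.18461426  -35.54915531]]
black tops [[ 0.75551522 -0.21546941  0.165     ]
 [ 0.74818656 -0.2706072   0.165     ]
 [ 0.65400382 -0.26193326  0.165     ]
 [ 0.63952647 -0.20776324  0.165     ]
 [ 0.47458704 -0.20237254  0.165     ]
 [ 0.44362244 -0.29973073  0.165     ]
 [ 0.36109193 -0.25232453  0.165     ]
 [ 0.4709768  -0.25080609  0.165     ]]
black side feet [[ 0.76185536 -0.21809802  0.        ]
 [ 0.66290402 -0.21205311  0.        ]
 [ 0.38650716 -0.21076363  0.        ]
 [ 0.47357081 -0.25948017  0.        ]]
```

View pics/top0.png

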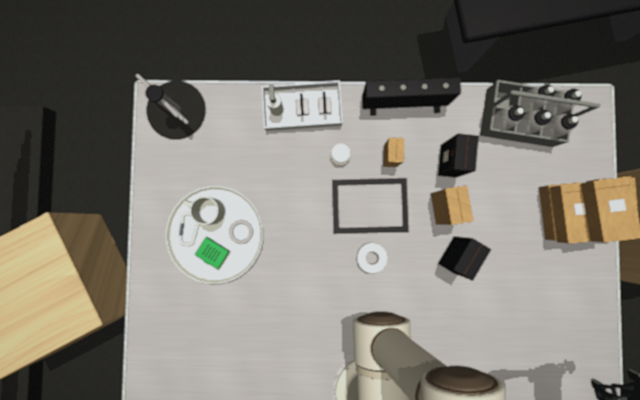

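```bash
cat > g.py <<'E'
import sys;from h import *;from rig import bot
from scipy.spatial.transform import Rotation as Ro
# goal: bay-frame x,y, z (m), lean deg, yaw offset deg -> total tool-frame shift (if translated before turning) & turn
x,y,z,lean,dy=map(float,sys.argv[1:6])
b=np.array([0.5638,0.0030,1.6061]);a=b[2]+np.radians(dy);f=np.array([np.cos(a),np.sin(a),0]);l=np.array([-f[1],f[0],0]);k=np.array([0,0,1])
F=np.array([np.cos(b[2]),np.sin(b[2]),0]);Lb=np.array([-F[1],F[0],0])
L=np.radians(lean);Z=f*np.sin(L)-k*np.cos(L);Y=-l;D=np.c_[np.cross(Y,Z),Y,Z]
s=bot.read_state();R=Ro.from_rotvec(s['eef_rot']).as_matrix();p=np.array(s['tcp_pos'])
g=b[0]*np.array([1,0,0])+b[1]*np.array([0,1,0])+F*x+Lb*y+k*z
d=p-[b[0],b[1],0]
print('goal',g.round(3),'bay-frame tcp now',(np.array([F@d,Lb@d,p[2]])*1e3).round(1),'t',s['time_s'],'j',np.round(s['joints'],2),'F',np.round(s['wrist_force'],1))
print('shift in tool axes mm',((g-p)@R*1e3).round(1),' in final axes',((g-p)@D*1e3).round(1))
print('turn deg',np.degrees(Ro.from_matrix(R.T@D).as_rotvec()).round(2))
E
python3 g.py -0.42 0.01 0.23 40 0; python3 g.py -0.42 0.01 0.23 0 0
```

```text
goal [ 0.569 -0.417  0.23 ] bay-frame tcp now [-545.2  442.3  231.3] t 0.7 j [-1.53  0.16  1.6   0.    1.39 -0.21] F [-0.8  0.8  0.6]
shift in tool axes mm [449.  -31.2   1.3]  in final axes [ 95.  432.3  81.5]
turn deg [ 27.1   33.56 -74.43]
goal [ 0.569 -0.417  0.23 ] bay-frame tcp now [-545.2  442.3  231.3] t 0.7 j [-1.53  0.16  1.6   0.    1.39 -0.21] F [-0.8  0.8  0.6]
shift in tool axes mm [449.  -31.2   1.3]  in final axes [125.2 432.3   1.3]
turn deg [  0.     0.   -77.82]
```

```bash
python3 g.py -0.31 0.005 0.235 40 0
```

```text
goal [ 0.57  -0.307  0.235] bay-frame tcp now [-545.2  442.3  231.3] t 0.7 j [-1.53  0.16  1.6   0.    1.39 -0.21] F [-0.8  0.8  0.6]
shift in tool axes mm [ 477.1 -137.6   -3.7]  in final axes [182.5 437.3 148.3]
turn deg [ 27.1   33.56 -74.43]
```

```bash
python3 -m handwheel '{"dp":[[35,-10,-1],[35,-10,-1],[35,-10,-1],[35,-10,-1],[35,-10,0],[35,-10,0],[35,-10,0],[35,-10,0],[35,-10,0],[35,-10,0]],"turn":[[0,0,0],[0,0,0],[0,0,0],[0,0,0],[0,0,0],[0,0,0],[0,0,0],[0,0,0],[0,0,0],[0,0,0]],"fingers":[0.5,0.5,0.5,0.5,0.5,0.5,0.5,0.5,0.5,0.5]}'
python3 -m handwheel '{"dp":[[30,-9,0],[30,-9,0],[30,-9,0],[30,-9,0],[7,-2,0],[0,0,0],[0,0,0],[0,0,0],[0,0,0],[0,0,0]],"turn":[[0,0,0],[0,0,0],[0,0,0],[0,0,0],[0,0,0],[1.9,2.4,-5.3],[1.9,2.4,-5.3],[1.9,2.4,-5.3],[1.9,2.4,-5.3],[1.9,2.4,-5.3]],"fingers":[0.5,0.5,0.5,0.5,0.5,0.5,0.5,0.5,0.5,0.5]}'
python3 g.py -0.31 0.005 0.235 40 0
```

```text
time_s: 1.53
tcp_pos: [0.4573, -0.3735, 0.2355]
eef_rot: [3.117, 0.388, 0.0]
wrist_force: [-0.2, -1.2, 0.6]
grip_width: 0.494
grasp_force: 0.0
time_s: 2.37
tcp_pos: [0.5692, -0.307, 0.2356]
eef_rot: [-2.752, -1.032, -0.278]
wrist_force: [-0.3, 0.1, 0.5]
grip_width: 0.502
grasp_force: 0.0
goal [ 0.57  -0.307  0.235] bay-frame tcp now [-310.     5.5  235.6] t 2.3667 j [-0.8   0.37  1.35  0.25  1.52  0.03] F [-0.3  0.1  0.5]
shift in tool axes mm [0.3 0.4 0.7]  in final axes [-0.4  0.5  0.5]
turn deg [ 17.55  21.57 -47.62]
```

```bash
python3 -m handwheel '{"dp":[[0,0,0],[0,0,0],[0,0,0],[0,0,0],[0,0,0],[0,0,0],[0,0,0],[0,0,0],[0,0,0],[0,0,0]],"turn":[[1.95,2.4,-5.3],[1.95,2.4,-5.3],[1.95,2.4,-5.3],[1.95,2.4,-5.3],[1.95,2.4,-5.3],[1.95,2.4,-5.3],[1.95,2.4,-5.3],[1.95,2.4,-5.3],[1.95,2.4,-5.2],[0,0,0]],"fingers":[0.5,0.5,0.5,0.5,0.5,0.5,0.5,0.5,0.5,0.5]}'
python3 g.py -0.30 0.005 0.022 40 0
```

```text
time_s: 3.2
tcp_pos: [0.5691, -0.3075, 0.233]
eef_rot: [-1.783, -1.838, -0.647]
wrist_force: [0.6, 0.0, -0.4]
grip_width: 0.502
grasp_force: 0.0
goal [ 0.569 -0.297  0.022] bay-frame tcp now [-310.5    5.6  233. ] t 3.2 j [-0.88  0.71  1.02  0.44  1.97 -0.85] F [ 0.6  0.  -0.4]
shift in tool axes mm [-127.9    1.4  168.1]  in final axes [-127.6    0.6  168.4]
turn deg [-0.04 -0.12 -0.29]
```

```bash
python3 -m handwheel '{"dp":[[-14,0,18],[-14,0,18],[-14,0,18],[-14,0,18],[-14,0,18],[-14,0,18],[-14,0,18],[-14,0,18],[-13,0,17],[-8,0,10]],"turn":[[0,0,0],[0,0,0],[0,0,0],[0,0,0],[0,0,0],[0,0,0],[0,0,0],[0,0,0],[0,0,0],[0,0,0]],"fingers":[0.5,0.5,0.5,0.5,0.5,0.5,0.5,0.5,0.5,0.5]}'
python3 g.py -0.255 0.005 0.015 40 0
python3 - <<'E'
from rig import bot;import cv2
a=bot.camera('side')['color'][20:200,230:440,::-1];cv2.imwrite('pics/c.png',cv2.resize(a,None,fx=3.3,fy=3.3,interpolation=2))
E
```

```text
time_s: 4.03
tcp_pos: [0.5677, -0.2981, 0.0166]
eef_rot: [-1.788, -1.836, -0.645]
wrist_force: [0.4, -0.2, -0.1]
grip_width: 0.499
grasp_force: 0.0
goal [ 0.568 -0.252  0.015] bay-frame tcp now [-301.     6.7   16.6] t 4.0333 j [-0.87  0.93  1.12  0.41  1.67 -0.98] F [ 0.4 -0.2 -0.1]
shift in tool axes mm [34.3  1.4 30.8]  in final axes [34.2  1.7 30.8]
turn deg [-0.01  0.01 -0.5 ]
```

View pics/c.png

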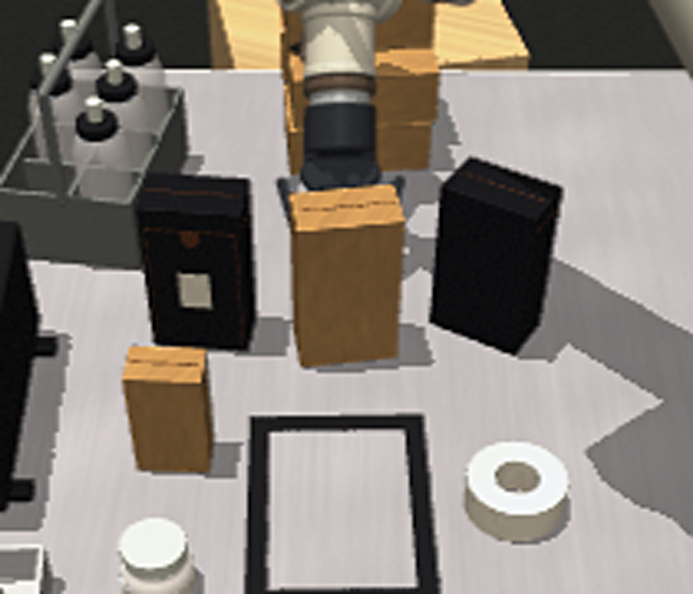

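```bash
python3 -m handwheel '{"dp":[[0,-2,0],[0,-2,0],[5.4,-1,4.5],[5.4,0,4.5],[5.4,0,4.5],[4.6,0,3.9],[4.6,0,3.9],[4.6,0,3.9],[4.6,0,3.9],[4.6,0,3.9]],"turn":[[0,0,0],[0,0,0],[0,0,0],[0,0,0],[0,0,0],[0,0,0],[0,0,0],[0,0,0],[0,0,0],[0,0,0]],"fingers":[0.7,0.7,0.7,0.7,0.7,0.7,0.7,0.7,0.7,0.7]}'
python3 g.py -0.155 0.012 0.015 40 0; python3 -m handwheel '{"dp":[[4.6,0,3.9],[4.6,0,3.9],[4.6,0,3.9],[4.6,0,3.9],[4.6,0,3.9],[4.6,0,3.9],[4.6,0,3.9],[4.6,0,3.9],[4.6,0,3.9],[0,0,0]],"turn":[[0,0,0],[0,0,0],[0,0,0],[0,0,0],[0,0,0],[0,0,0],[0,0,0],[0,0,0],[0,0,0],[0,0,0]],"fingers":[0.7,0.7,0.7,0.7,0.7,0.7,0.7,0.7,0.7,0.7]}'
python3 g.py -0.155 0.012 0.015 40 0
python3 - <<'E'
from rig import bot;import cv2
a=bot.camera('side')['color'][50:230,230:440,::-1];cv2.imwrite('pics/d.png',cv2.resize(a,None,fx=3.3,fy=3.3,interpolation=2))
E
```

```text
time_s: 4.92
tcp_pos: [0.5623, -0.2476, 0.0189]
eef_rot: [-1.786, -1.841, -0.646]
wrist_force: [-1.8, -1.7, 1.5]
grip_width: 0.302
grasp_force: 1.0
goal [ 0.557 -0.152  0.015] bay-frame tcp now [-250.4   10.4   18.9] t 4.9167 j [-0.83  0.84  1.26  0.43  1.61 -0.97] F [-1.8 -1.7  1.5]
shift in tool axes mm [70.7 -2.1 64.2]  in final axes [70.6 -1.6 64.3]
turn deg [ 0.06  0.11 -0.28]
time_s: 5.75
tcp_pos: [0.5602, -0.1918, 0.0182]
eef_rot: [-1.784, -1.839, -0.646]
wrist_force: [0.4, -0.6, -0.7]
grip_width: 0.299
grasp_force: 0.0
goal [ 0.557 -0.152  0.015] bay-frame tcp now [-194.5   10.4   18.2] t 5.75 j [-0.78  0.77  1.38  0.46  1.54 -0.95] F [ 0.4 -0.6 -0.7]
shift in tool axes mm [28.2 -1.7 27.8]  in final axes [28.2 -1.6 27.8]
turn deg [-0.02 -0.03 -0.27]
```

View pics/d.png

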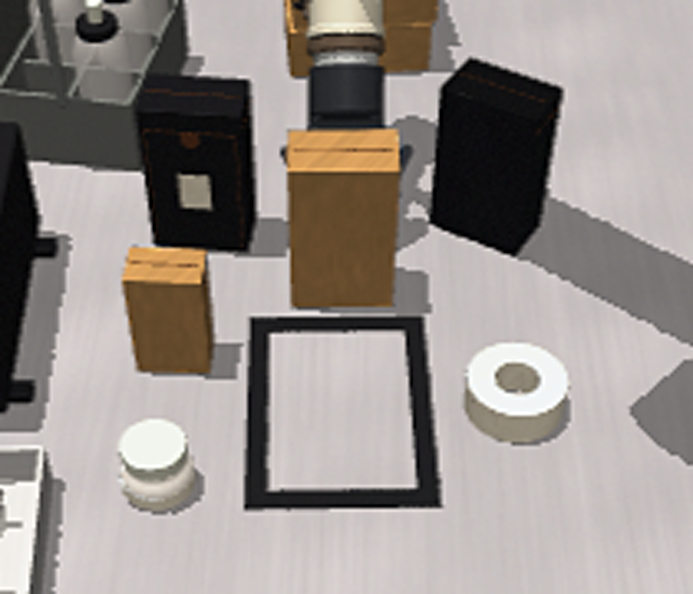

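```bash
cat > m2.py <<'E'
import sys,json;from h import *; from rig import bot
S=bot.camera('side');s=lambda a:(np.array(a,float)+.5)/3.3-.5+[230,50]
b=np.array([0.5638,0.0030,1.6061])
c,e,C=fit(CAR,[(S,[0,1,2,3,4,5],s(json.loads(sys.argv[1])))],[.5,-.1,1.5])
cb,sb=np.cos(b[2]),np.sin(b[2]);R=np.array([[cb,sb],[-sb,cb]])
print(R@(c[:2]-b[:2])*1e3,np.degrees(c[2]-b[2]),e,'feet',(C[[4,5],:2]-b[:2])@R.T*1e3)
E
python3 m2.py '[[400,171],[290,170],[288,131],[398,130],[395,306],[292,307]]'
```

```text
[-161.8461243     5.10589857] -0.11967714277363693 0.33783068691058105 feet [[-131.74175181   55.04312674]
 [-131.95062768  -44.95665512]]
```

```bash
python3 -m handwheel '{"dp":[[4,0,4],[4.2,0,4],[4.2,0,3.6],[4.2,0,3.5],[4.2,0,3.5],[4.2,0,3.5],[4.2,0,3.5],[3,0,2.5],[1.5,0,1.3],[0,0,0]],"turn":[[0,0,0],[0,0,0],[0,0,0],[0,0,0],[0,0,0],[0,0,0],[0,0,0],[0,0,0],[0,0,0],[0,0,0]],"fingers":[0.7,0.7,0.7,0.7,0.7,0.7,0.7,0.7,0.7,0.7]}'
python3 g.py -0.148 0.01 0.015 40 0
python3 - <<'E'
from rig import bot;import cv2
a=bot.camera('side')['color'][50:230,230:440,::-1];cv2.imwrite('pics/e.png',cv2.resize(a,None,fx=3.3,fy=3.3,interpolation=2))
E
```

```text
time_s: 6.68
tcp_pos: [0.559, -0.148, 0.0174]
eef_rot: [-1.785, -1.84, -0.646]
wrist_force: [0.1, -0.1, 0.7]
grip_width: 0.299
grasp_force: 0.0
goal [ 0.559 -0.145  0.015] bay-frame tcp now [-150.7   10.2   17.4] t 6.6833 j [-0.73  0.72  1.46  0.48  1.49 -0.93] F [ 0.1 -0.1  0.7]
shift in tool axes mm [0.6 0.2 3.6]  in final axes [0.6 0.2 3.6]
turn deg [ 0.01  0.01 -0.28]
```

View pics/e.png

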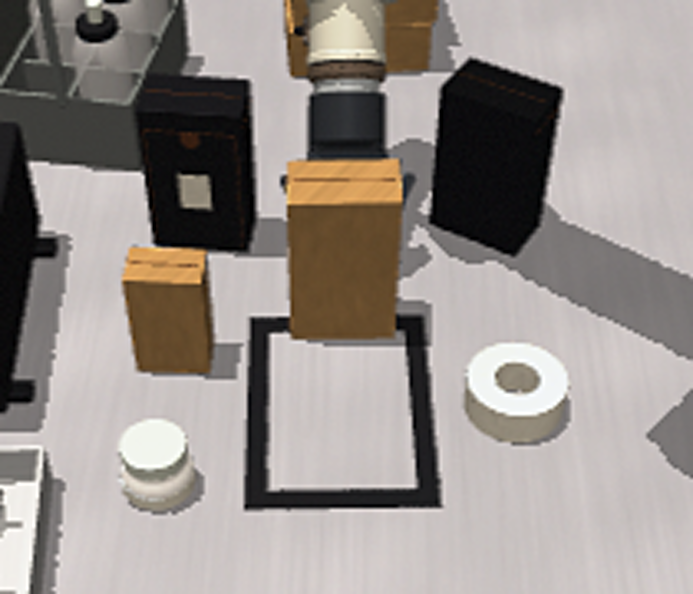

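```bash
python3 -m handwheel '{"dp":[[-7,0,-6],[-12,0,-10],[-12,0,-10],[13,0,-15.5],[13,0,-15.5],[13,0,-15.5],[13,0,-15.5],[13,0,-15.5],[12,0,-14.5],[0,0,0]],"turn":[[0,0,0],[0,0,0],[0,0,0],[0,0,0],[0,0,0],[0,0,0],[0,0,0],[0,0,0],[0,0,0],[0,0,0]],"fingers":[0.7,0.7,0.7,0.7,0.7,0.7,0.7,0.7,0.7,0.7]}'
python3 m2.py '[[402,201],[288,201],[287,161],[401,160],[395,338],[291,339]]'
python3 g.py -0.15 0.008 0.137 40 0
```

```text
time_s: 7.57
tcp_pos: [0.5624, -0.1913, 0.1413]
eef_rot: [-1.789, -1.846, -0.649]
wrist_force: [0.6, -0.4, 0.4]
grip_width: 0.295
grasp_force: 0.0
[-118.3524216     4.30264877] -0.43601390155862685 0.3031837499198063 feet [[-87.97280001  54.07290688]
 [-88.73378048 -45.92419762]]
goal [ 0.561 -0.147  0.137] bay-frame tcp now [-193.6    9.   139.2] t 7.6167 j [-0.77  0.59  1.37  0.46  1.7  -0.87] F [ 0.2 -0.1 -0.8]
shift in tool axes mm [32.1  0.8 29.6]  in final axes [32.   1.  29.7]
turn deg [ 0.2   0.23 -0.2 ]
```

```bash
python3 -m handwheel '{"dp":[[7,2,6.4],[7,2,6.4],[6,0,5],[5,0,4.2],[5,0,4.2],[5,0,4.2],[5,0,4.2],[5,0,4.2],[5,0,4.2],[5,0,4.2]],"turn":[[0,0,0],[0,0,0],[0,0,0],[0,0,0],[0,0,0],[0,0,0],[0,0,0],[0,0,0],[0,0,0],[0,0,0]],"fingers":[0.7,0.7,0.7,0.7,0.7,0.7,0.7,0.7,0.7,0.7]}'
python3 -m handwheel '{"dp":[[5,0,4.2],[5,0,4.2],[5,0,4.2],[5,0,4.2],[0,0,0],[0,0,0],[0,0,0],[0,0,0],[0,0,0],[0,0,0]],"turn":[[0,0,0],[0,0,0],[0,0,0],[0,0,0],[0,0,0],[0,0,0],[0,0,0],[0,0,0],[0,0,0],[0,0,0]],"fingers":[0.7,0.7,0.7,0.7,0.7,0.7,0.7,0.7,0.7,0.7]}'
python3 g.py -0.15 0.008 0.137 40 0;python3 - <<'E'
from rig import bot;import cv2
a=bot.camera('side')['color'][50:230,230:440,::-1];cv2.imwrite('pics/f.png',cv2.resize(a,None,fx=3.3,fy=3.3,interpolation=2))
E
```

```text
time_s: 8.45
tcp_pos: [0.5625, -0.1161, 0.1366]
eef_rot: [-1.786, -1.84, -0.646]
wrist_force: [-0.2, 0.1, 0.7]
grip_width: 0.302
grasp_force: 0.2
time_s: 9.28
tcp_pos: [0.5617, -0.0909, 0.1365]
eef_rot: [-1.786, -1.84, -0.647]
wrist_force: [0.2, 0.0, 0.5]
grip_width: 0.299
grasp_force: 0.0
goal [ 0.561 -0.147  0.137] bay-frame tcp now [-93.8   5.4 136.5] t 9.2833 j [-0.66  0.48  1.54  0.52  1.6  -0.8 ] F [0.2 0.  0.5]
shift in tool axes mm [-42.8  -2.3 -36.5]  in final axes [-42.7  -2.6 -36.5]
turn deg [ 0.07  0.06 -0.3 ]
```

View pics/f.png

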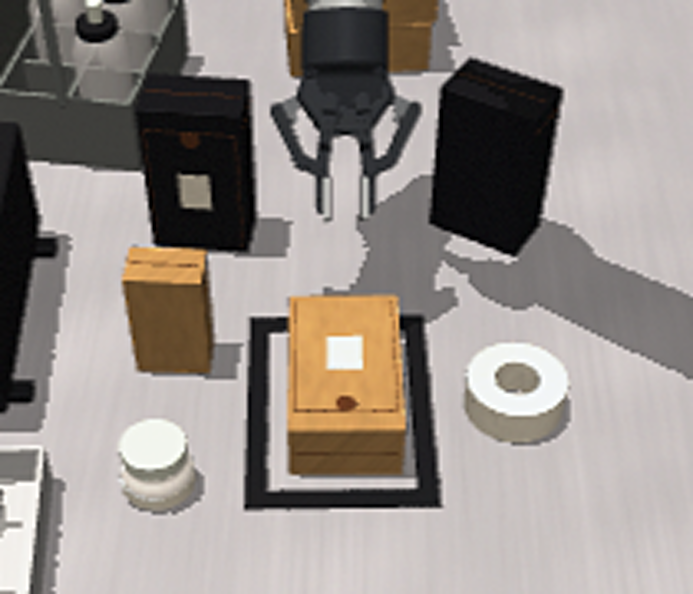

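```bash
python3 -c "
from rig import bot
print(bot.finish_job())"
```

```text
the job is handed in; nothing more can be done
None
```

The tall brown carton stood with both front corners past the near strip of tape, then was tipped over. It now lies lid up inside the taped outline, its ends about 30–40 mm inside the outer tape edges along the long axis. The last side picture showed the gripper clear and the small carton, jar and tape roll unmoved (turntable not in that view). The job is handed in, but no verdict came back.

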